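Hold the relay test fixture at its set mark

ROBOT

A 7-joint arm with a two-finger parallel gripper is mounted at the origin on a cart in front of the work surface, level with it; the furniture and walls round the work are solid. World frame = base frame: x ahead of the robot, y to its left, z up, the work surface at z = 0. Lengths are in m, angles in rad, forces in N, time in s.
With the tool pointing down it reaches from about 0.4 to 0.85 m from the base axis. Payload 10.4 kg.
Tool frame: the origin (TCP) lies on the centre line of the jaws, within the pads' length; the fingertips stand 17 mm ahead of it and the grasp point (between the pads) lies 2 mm behind it; z points along the fingers, y is the line along which they close (so a half turn about z gives the same grasp; the last joint's range is limited). The gripper opens to 85 mm and grips with 20 to 120 N. Pads are 22 mm wide; open, the fingers measure 114 mm over their backs; the gripper's body (76 mm by 85 mm) begins 54 mm behind the grasp point. The pads swing forward as they close: fully open they stand 13 mm farther back than shut.
Start: joints at [-1.333, 0.332, -0.065, 1.46, 0.022, 1.35, -0.088], TCP at [0.161, 0.604, 0.209] pointing down, gripper open.
Joint ranges: [-2.6, 2.6], [-0.5, 2.12], [-1.47, 1.34], [0.16, 2.42], [-1.27, 4.41], [0.06, 2.06], [-2.6, 2.6]. Speed limits (rad/s): [2.22, 2.22, 2.79, 2.79, 3.14, 3.14, 3.14].

INTERFACE

Orientations are given as a unit quaternion [x, y, z, w].
In Python, from workcell import sensors, imaging, order, spotter gives the robot as it stands. The module is installed in compiled form; this text tells all that it offers.
- The arm moves only by the shell command python3 -m inch 'ROWS' [FORCE]. ROWS is JSON, a list that holds one entry, the list of rows, each a list of 7 numbers: the shift along the tool's x, y, z in m, then the turn, a rotation vector about the tool's x, y, z in rad, then the closure, from -1 (fully open) to 1 (shut). In form: [[[x, y, z, ax, ay, az, hand], ...]]. A call has 1 to 10 rows; each row is the pose to reach, as a shift and turn from the pose commanded when the call began, along the tool's axes at that moment; what a row does not reach only later rows make up. A row lasts 1/10 s, in which the tool goes at most 50 mm and 8.59 degrees, less where a joint would pass 70% of its speed; a pose out of reach is approached as far as the arm can. A call with a gripper value outside its range is refused whole. The fingers move at their own pace and stop on an object; FORCE is the grip in N (left out, the last holds). Time passes only in rows, so rows that repeat a pose let the fingers close. It gives the time, the measured TCP pose, the force, the opening and the grip force at its end, in the units of the state.
- sensors.get_obs(): the state, without advancing time (a new reading comes with each control period).
- imaging.camera(name): name is "scene" or "top" or "wrist"; returns the picture (420x560x3 uint8, blue, green, red); there is no depth.
- imaging.calibration(name): a dict with "mtx" (3x3 intrinsics, pixels), "R" (3x3) and "t" (3): a world point X has camera coordinates R X + t; the wrist camera has in their place "tool_from_camera" (4x4, takes a point from camera to tool coordinates, whose origin is the TCP and whose axes are the flange's). Camera axes: x right, y down, z forward; pixel columns grow to the right and rows downward; lengths in m; the calibration is good to about 2 mm. A picture is of the moment at which its call begins: read the wrist's pose just before it. calibration takes no time and is no camera call.
- order.hand_in(): hands the job in; it is judged then, once.
Trained networks look in the newest picture that a camera, given by its name, has taken for a name from the list of things; names that differ only in an ending like _2 or _b are one class to them, and where a whole thing is asked for, a point or a joint stands for the part that bears it (a point fixed in the world has none). Each returns a list of dicts, best first, with "conf" (0 to 1); they miss things now and then, are a little off and sometimes report something else, mostly with a low value. They report only what shows in the picture. A call takes as long as a camera call.
- spotter.look_for(label, camera): "pixel" ([column, row] in pixels, amid what is visible of it).
The state is a dict: "clock": time; "joint_pos": joint angles; "joint_velocities": joint speeds; "tau": joint torques, N m; "position": TCP position; "ee_rot": TCP orientation; "ft_force": force on the tool from outside, world axes, zero at the start; "torque": the same for the moment, N m; "grip_width": opening from 0.0 (shut) to 1.0 (fully open); "grasp_force": force on a finger pad.
Only numpy, scipy, OpenCV 4.12 (cv2) and the standard library are available. Lean on these libraries where they do the work, as an engineer would, in place of code of your own. Each camera call takes 0.05 s, during which the arm holds its last target. There are 200 camera calls.

TASK

A relay sits in the open drawer of the test fixture. First push the drawer home until it clicks in and stays seated; then take the spring-return slide of the fixture by its bow handle, pull it out until its pointer lines up with the blade of the index clamp, and keep it there: finish still holding the handle at the mark, because the spring draws it back when let go. Leave the other things where they are.

Things in the scene. Friction and masses are not known exactly. Their poses are not given: they have to be found in the camera images.
- bed: dark steel base plate of the test fixture, fixed to the counter, 186 (x) x 270 (y) x 12 mm. Origin near its centre on the counter; its x axis points away from the robot (yaw within 0.25 rad), y to the left, z up. The drawer unit and the pull unit stand side by side on it, 132 mm apart centre to centre in y, either one on the left; all their axes are parallel to the bed's
- load_drawer (a joint): drawer travel in m: 0 = fully home, seated; grows as it opens towards the robot along the bed's -x (stop at 0.075). It starts 0.030 to 0.055 open and stays where it is left. Pushing takes about 1 N, but over the last 15 mm a sprung detent resists with up to about 8 N, and then pulls the drawer in and holds it from about 0.005 down to 0
- drawer_lip (a point): centre of the front face of the steel pull bar on the drawer's front panel; the bar is 60 wide (y), 12 high, stands 12 mm proud of the panel (108 wide, 55 high, from 15 to 70 mm above the counter) and is 47 mm above the counter. Push it along the bed's +x: the point moves by the drawer's travel. The drawer unit is a grey steel case 110 wide, 140 deep, its roof 74 mm above the counter
- pull_slide (a joint): travel of the spring-return slide in m: 0 = drawn back by its spring; grows as it is pulled towards the robot along the bed's -x (stop at 0.085). The spring pulls back with 3 N at 0 and 8 N at 0.085
- handle (a point): centre of the crossbar of the slide's dark bow handle: round bar 12 mm thick, lying along the bed's y, 56 mm free between its two 10 mm thick posts, 97 mm above the counter. Below it the carriage and rails end 52 mm above the counter (pointer arm 58 mm), so it can be pinched from above with one finger on the robot's side of the bar and one on the far side. Moves with the slide
- pointer (a point): tip of the slide's pointer, a 4 mm wide steel blade reaching out to the left over the graduated plate; 27 mm nearer the robot than the handle bar and 51 mm to the left of the bar's centre (bed x and y), 55 mm above the counter. Moves with the slide
- index_mark (a point): tip of the 4 mm wide blade of the index clamp, the mark to pull to. The clamp is a dark steel block 16 mm wide with a thumbscrew, fixed on the left edge of the pull unit's graduated plate, 25 to 65 mm nearer the robot than the pointer at rest. Lined up: pointer and this point have the same x in the bed's frame, the two blades end to end with about 1 mm between the tips
- relay_white_top: black relay cube with a pale top, 34x28x26 mm, loose on the rear of the drawer unit's roof: the next part to test; leave it. Origin: centre of its underside
- crimp_connector: pale connector block 20x36x18 mm, loose on the rear of the drawer unit's roof; leave it. Origin: centre of its underside
- screwdriver: green-handled screwdriver 209 mm long lying on the counter; leave it. Origin: centre of its underside
- tape_roll: roll of black tape, 67 mm wide, 19 mm high; leave it. Origin: centre of its underside
- solder_reel: solder reel, 54 mm wide, 28 mm high; leave it. Origin: centre of its underside
- battery: small block battery standing upright, 18x27x48 mm; leave it. Origin: centre of its underside

How it is judged:
By the outcome, as a careful person would: the job done as asked, in the order asked, and still so for the second after the job is handed in, while the arm keeps its last pose, push and grip.
It also fails if it takes over 42 s, if anything falls off the work surface, if the arm or the gripper's body presses on something with over 40 N, if the wrist force passes 120 N, or if a joint passes its speed limit or range.

## Working session

There is one attempt and no reset: what is moved stays moved. The work goes in short steps, Python scripts to look and compute and a shell command to move; the robot and the scene stay as the last step left them, time stands still between calls to the robot, and variables do not carry over. Pictures are saved under pics/ and viewed, at most 10 in all, crops included, and the job is handed in when it is done.

```bash
mkdir -p pics
cat > h.py <<'E'
import numpy as np, cv2
from scipy.spatial.transform import Rotation as Rn
from workcell import sensors, imaging, order, spotter
def cam(name):
    c=imaging.calibration(name); K=np.array(c["mtx"])
    if name=="wrist":
        o=sensors.get_obs(); T=np.eye(4); T[:3,:3]=Rn.from_quat(o["ee_rot"]).as_matrix(); T[:3,3]=o["position"]
        M=np.linalg.inv(T@np.array(c["tool_from_camera"])); return K,M[:3,:3],M[:3,3]
    return K,np.array(c["R"]),np.array(c["t"])
def at_z(px,z,c):
    K,R,t=c; d=R.T@np.linalg.inv(K)@np.array([px[0],px[1],1.]); o=-R.T@t
    return o+d*(z-o[2])/d[2]
def proj(X,c):
    K,R,t=c; p=K@(R@np.array(X)+t); return p[:2]/p[2]
E
python3 - <<'E'
from h import *
np.set_printoptions(precision=4,suppress=True)
o=sensors.get_obs(); print(o["clock"],o["position"],o["ee_rot"],o["ft_force"])
zs=dict(drawer_lip=.047,handle=.097,pointer=.055,index_mark=.055,bed=.012,relay_white_top=.1,crimp_connector=.09)
for n in("top","scene"):
    im=imaging.camera(n); cv2.imwrite(f"pics/{n}0.png",im); c=cam(n)
    print(n,-c[1].T@c[2])
    for k,z in zs.items():
        for r in spotter.look_for(k,n)[:2]: print(k,np.round(r["pixel"]),round(r["conf"],2),at_z(r["pixel"],z,c))
E
```

```text
0.0 [0.1611 0.6035 0.2081] [ 0.13    0.9915 -0.0007 -0.0001] [ 0.7237 -1.0533  0.9675]
top [0.3493 0.0252 0.8999]
drawer_lip [233. 220.] 0.65 [0.5288 0.112  0.047 ]
handle [286. 159.] 0.77 [ 0.6408 -0.0184  0.097 ]
handle [207. 166.] 0.6 [0.6456 0.1541 0.097 ]
pointer [286. 162.] 0.95 [ 0.6506 -0.0189  0.055 ]
pointer [149. 164.] 0.65 [0.6789 0.2919 0.055 ]
index_mark [232. 221.] 0.58 [0.5272 0.1139 0.055 ]
index_mark [155. 228.] 0.18 [0.5296 0.2842 0.055 ]
bed [206. 165.] 0.72 [0.6787 0.17   0.012 ]
bed [256. 200.] 0.58 [0.5784 0.0593 0.012 ]
relay_white_top [223. 156.] 0.74 [0.6629 0.1167 0.1   ]
relay_white_top [263. 205.] 0.45 [0.5438 0.0422 0.1   ]
crimp_connector [210. 164.] 0.68 [0.6523 0.1486 0.09  ]
scene [0.1735 0.5565 0.8106]
drawer_lip [247. 250.] 0.93 [0.5261 0.1216 0.047 ]
handle [239. 189.] 0.79 [0.6321 0.0096 0.097 ]
handle [250. 249.] 0.22 [0.4977 0.1444 0.097 ]
pointer [242. 190.] 0.85 [ 0.6497 -0.0223  0.055 ]
index_mark [256. 220.] 0.6 [0.5569 0.0405 0.055 ]
bed [237. 265.] 0.9 [0.5367 0.1505 0.012 ]
relay_white_top [205. 210.] 0.74 [0.6532 0.1142 0.1   ]
relay_white_top [345. 170.] 0.69 [ 0.4436 -0.2018  0.1   ]
crimp_connector [197. 227.] 0.48 [0.6413 0.1587 0.09  ]
```

Run:
```python
import cv2
a=cv2.imread("pics/top0.png")[110:270,130:350]; cv2.imwrite("pics/top0c.png",cv2.resize(a,None,fx=3.6,fy=3.6,interpolation=cv2.INTER_CUBIC))
a=cv2.imread("pics/scene0.png")[130:310,150:370]; cv2.imwrite("pics/scene0c.png",cv2.resize(a,None,fx=3.3,fy=3.3,interpolation=cv2.INTER_CUBIC))
```

```text
(no output)
```

View pics/top0c.png

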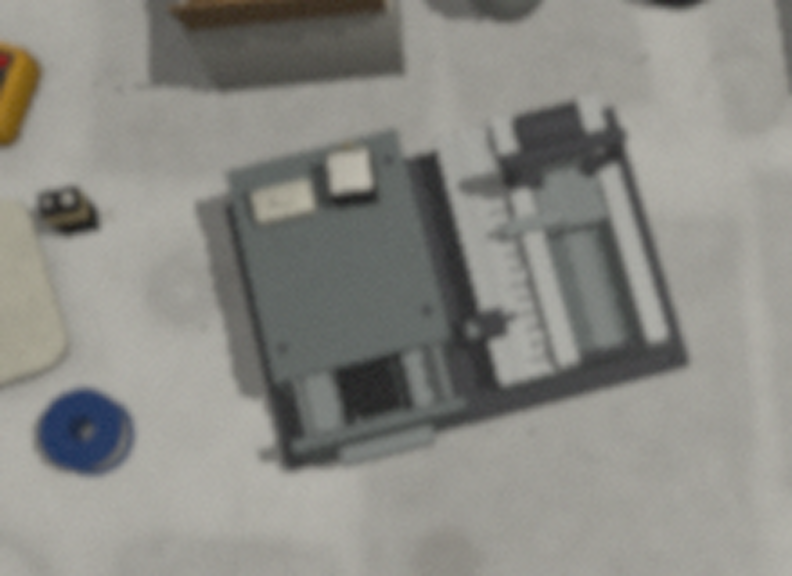

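View pics/scene0c.png

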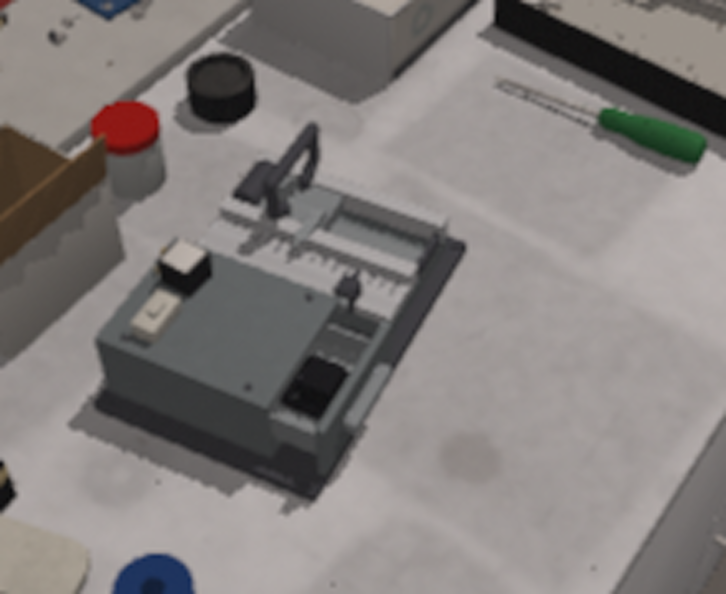

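The top view shows the drawer on the left, with its bar at crop (388,452). The pull unit is on the right: crossbar about (505,162)–(620,138), pointer tip (492,233) and index tip (515,318). The bed's front edge runs (285,467)–(688,362).

Run:
```python
from h import *
np.set_printoptions(precision=4,suppress=True)
c=cam("top"); s=cam("scene")
f=lambda p,z:at_z((130+p[0]/3.6,110+p[1]/3.6),z,c)
g=lambda p,z:at_z((150+p[0]/3.3,130+p[1]/3.3),z,s)
a,b,d=f((285,467),.012),f((688,362),.012),f((615,108),.012)
v=a-b; w=d-b; print("front",a,b,"yaw",np.arctan2(-v[0],v[1]),np.arctan2(w[1],w[0]),np.linalg.norm(v),np.linalg.norm(w))
yaw=(np.arctan2(-v[0],v[1])+np.arctan2(w[1],w[0]))/2
B=np.array([[np.cos(yaw),np.sin(yaw)],[-np.sin(yaw),np.cos(yaw)]])
print("bed corner in bed axes",B@a[:2],B@b[:2],B@d[:2])
for n,p in dict(lip=f((388,455),.053),lip_s=g((370,393),.053),h=f((562,150),.097),h_s=g((293,160),.097),ptr=f((492,233),.057),ptr_s=g((290,250),.057),idx=f((515,318),.057),idx_s=g((348,275),.06)).items(): print(n,p,B@p[:2])
```

```text
front [0.4974 0.1745 0.012 ] [ 0.5372 -0.0903  0.012 ] yaw 0.1490829289623266 0.14208323315944293 0.2677562026672619 0.18190487570970387
bed corner in bed axes [0.5174 0.1004] [ 0.5184 -0.1673] [ 0.7003 -0.1679]
lip [0.491  0.1046 0.053 ] [0.501  0.0323]
lip_s [0.4955 0.1029 0.053 ] [0.5052 0.03  ]
h [ 0.6585 -0.0207  0.097 ] [ 0.6485 -0.116 ]
h_s [ 0.6547 -0.0201  0.097 ] [ 0.6449 -0.1148]
ptr [0.6237 0.0271 0.057 ] [ 0.621  -0.0637]
ptr_s [0.6229 0.0288 0.057 ] [ 0.6205 -0.0619]
idx [0.5672 0.0185 0.057 ] [ 0.5639 -0.0639]
idx_s [0.5696 0.0262 0.06  ] [ 0.5674 -0.0567]
```

```bash
cat >> h.py <<'E'
YAW=.1456
def W(bx,by): return np.array([bx*np.cos(YAW)-by*np.sin(YAW), bx*np.sin(YAW)+by*np.cos(YAW)])
def bed(p): return np.array([p[0]*np.cos(YAW)+p[1]*np.sin(YAW), -p[0]*np.sin(YAW)+p[1]*np.cos(YAW)])
def rel(bx,by,z):
    """shift/turn in tool axes to reach bed (bx,by), height z, tool down, tool y along bed +x"""
    o=sensors.get_obs(); R=Rn.from_quat(o["ee_rot"]); c,s=np.cos(YAW),np.sin(YAW)
    G=Rn.from_matrix(np.array([[-s,c,0],[c,s,0],[0,0,-1.]]).T.T if False else np.column_stack([[-s,c,0],[c,s,0],[0,0,-1]]))
    p=np.r_[W(bx,by),z]
    print("shift",np.round(R.inv().apply(p-o["position"]),4),"turn",np.round((R.inv()*G).as_rotvec(),4),"alt",np.round((R.inv()*G*Rn.from_rotvec([0,0,np.pi])).as_rotvec(),4))
    print("t",o["clock"],"bed",bed(o["position"]),"z",o["position"][2],"F",o["ft_force"],"w",o["grip_width"],o["grasp_force"])
E
python3 -c "
from h import *
rel(.458,.031,.208)"
```

```text
shift [-0.4084 -0.4155  0.0009] turn [ 1.0000e-04 -1.0000e-04  1.1644e+00] alt [ 1.0000e-04  1.0000e-04 -1.9772e+00]
t 0.8 bed [0.2470718  0.57410802] z 0.20893854014500746 F [-0.9922509  -0.07129487  0.51411682] w 1.0018739501822607 0.0
```

```bash
python3 -m inch '[[[-0.1,-0.1,-0.02,0,0,0.25,1],[-0.408,-0.415,-0.02,0,0,1.164,1],[-0.408,-0.415,-0.02,0,0,1.164,1],[-0.408,-0.415,-0.02,0,0,1.164,1],[-0.408,-0.415,-0.02,0,0,1.164,1],[-0.408,-0.415,0,0,0,1.164,1],[-0.408,-0.415,0,0,0,1.164,1],[-0.408,-0.415,0,0,0,1.164,1],[-0.408,-0.415,0,0,0,1.164,1],[-0.408,-0.415,0,0,0,1.164,1]]]' 40; python3 -c "
from h import *
rel(.458,.031,.208);print(sensors.get_obs()['joint_pos'])"
```

```text
clock: 1.8
position: [0.4083, 0.1678, 0.2121]
ee_rot: [0.654, 0.757, 0.001, -0.0]
ft_force: [0.8, 1.1, 0.2]
grip_width: -0.006
grasp_force: 0.0
shift [-0.0758  0.0297  0.0041] turn [ 0.0008 -0.0009  0.0002] alt [ 1.4000e-03  1.3000e-03 -3.1414e+00]
t 1.8 bed [0.42828767 0.1067551 ] z 0.21214747718488167 F [0.75050029 1.12780034 0.15134106] w -0.005648435821996023 0.0
[-0.90079584 -0.10691605  0.38413125  1.92946424  0.04082854  1.31039888
 -0.38332378]
```

```bash
python3 -m inch '[[[-0.06,0.02,0.005,0,0,0,1],[-0.076,0.028,0.03,0,0,0,1],[-0.076,0.028,0.08,0,0,0,1],[-0.076,0.028,0.12,0,0,0,1],[-0.076,0.028,0.15,0,0,0,1],[-0.076,0.028,0.16,0,0,0,1],[-0.076,0.028,0.16,0,0,0,1],[-0.076,0.028,0.16,0,0,0,1]]]'
python3 - <<'E'
from h import *
rel(.49,.031,.052)
im=imaging.camera("scene"); cv2.imwrite("pics/s1.png",cv2.resize(im[150:330,150:390],None,fx=3.2,fy=3.2,interpolation=cv2.INTER_CUBIC))
E
```

```text
clock: 2.6
position: [0.4474, 0.0989, 0.0532]
ee_rot: [0.654, 0.757, 0.001, 0.0]
ft_force: [-0.3, 0.7, 0.6]
grip_width: -0.0
grasp_force: 0.0
shift [-0.002   0.033   0.0013] turn [ 0.0018 -0.0006  0.0004] alt [ 9.0000e-04  2.8000e-03 -3.1411e+00]
t 2.6 bed [0.45697114 0.03297983] z 0.05324737071509049 F [-0.32799566  0.6666255   0.58750867] w -0.00035363315316726707 0.0
```

View pics/s1.png

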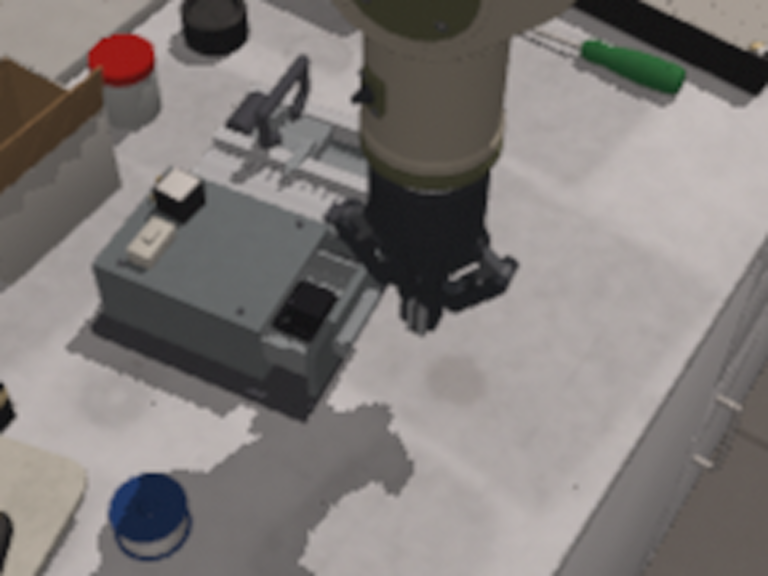

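The closed gripper's linkage sticks out along the closing direction at around (345,220) and could hit the roof. I'll turn the tool 90° so the linkage lies along the bar before pushing.

```bash
python3 -m inch '[[[0,0,0,0,0,1.571,1],[0,0,0,0,0,1.571,1],[0,0,0,0,0,1.571,1],[0,0,0,0,0,1.571,1],[0,0,0,0,0,1.571,1],[0,0,0,0,0,1.571,1],[0,0,0,0,0,1.571,1],[0,0,0,0,0,1.571,1],[0,0,0,0,0,1.571,1],[0,0,0,0,0,1.571,1]]]'; python3 -m inch '[[[0,0,0,0,0,0.07,1],[0,0,0,0,0,0.07,1]]]'
python3 - <<'E'
from h import *
rel(.50,.031,.052); print(sensors.get_obs()['joint_pos'])
E
```

```text
clock: 3.65
position: [0.4474, 0.0992, 0.0534]
ee_rot: [0.994, 0.105, 0.001, -0.001]
ft_force: [0.2, -0.3, -0.3]
grip_width: -0.006
grasp_force: 0.0
clock: 3.85
position: [0.4473, 0.0992, 0.0533]
ee_rot: [0.997, 0.073, 0.001, -0.001]
ft_force: [-0.2, -0.1, 0.4]
grip_width: 0.002
grasp_force: 0.0
shift [0.043  0.0023 0.0013] turn [ 7.0000e-04 -2.9000e-03 -1.5703e+00] alt [-2.9000e-03 -7.0000e-04  1.5713e+00]
t 3.85 bed [0.45697777 0.03324997] z 0.053250665577301196 F [-0.24346254 -0.11775907  0.37946608] w 0.0017348783849483512 0.0
[-0.92987463  0.12936441  0.65403867  2.0936823  -0.09838035  0.9448414
 -1.64704843]
```

```bash
python3 -m inch '[[[0.01,0.002,0,0,0,0,1],[0.02,0.002,0,0,0,0,1],[0.028,0.002,0,0,0,0,1],[0.034,0.002,0,0,0,0,1],[0.04,0.002,0,0,0,0,1],[0.045,0.002,0,0,0,0,1],[0.05,0.002,0,0,0,0,1],[0.055,0.002,0,0,0,0,1],[0.06,0.002,0,0,0,0,1],[0.065,0.002,0,0,0,0,1]]]'
python3 - <<'E'
from h import *
rel(.54,.031,.052)
im=imaging.camera("scene"); cv2.imwrite("pics/s2.png",cv2.resize(im[150:330,150:390],None,fx=3.2,fy=3.2,interpolation=cv2.INTER_CUBIC))
E
```

```text
clock: 4.85
position: [0.5113, 0.1062, 0.0519]
ee_rot: [0.997, 0.073, 0.0, -0.0]
ft_force: [-0.0, -0.1, 0.1]
grip_width: 0.002
grasp_force: 0.0
shift [ 0.0187 -0.0001 -0.0001] turn [-1.0000e-04 -2.0000e-04 -1.5695e+00] alt [-2.0000e-04  1.0000e-04  1.5721e+00]
t 4.85 bed [0.52131584 0.03090059] z 0.05187005029032373 F [-0.03550265 -0.06676681  0.08266542] w 0.002307383160363531 0.0
```

View pics/s2.png

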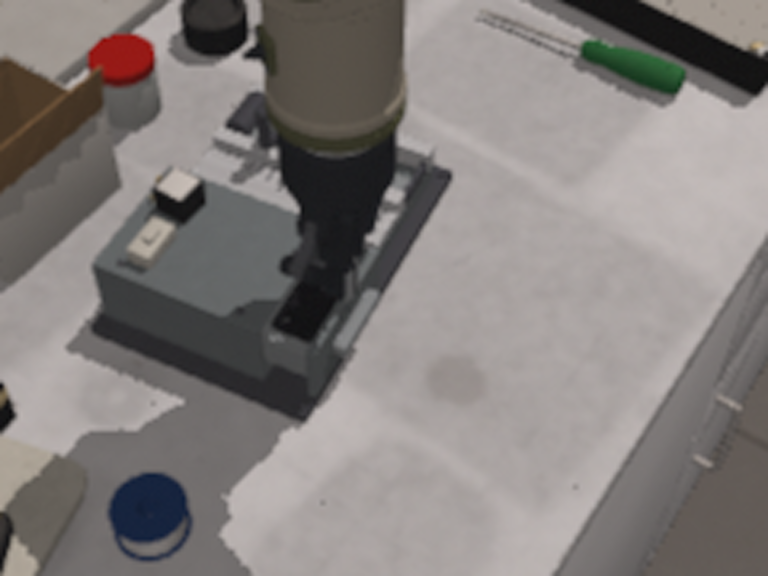

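Run:
```python
from h import *
s=cam("scene"); p=sensors.get_obs()["position"]
q=lambda X:((proj(X,s)-[150,150])*3.2).round()
print("tcp",q(p),"tip",q(p+[0,0,-.017]))
for by in(0,.031,.061): print("bar z53",by,q(np.r_[W(.503,by),.053]))
im=imaging.camera("wrist"); cv2.imwrite("pics/w2.png",im)
for l in("drawer_lip",):
  for n in("wrist","scene"):
    if n=="scene": imaging.camera("scene")
    c=cam(n)
    for r in spotter.look_for(l,n)[:2]: print(n,r,bed(at_z(r["pixel"],.047,c)))
```

```text
tcp [338. 311.] tip [338. 324.]
bar z53 0 [380. 289.]
bar z53 0.031 [361. 319.]
bar z53 0.061 [342. 350.]
wrist {'pixel': [269.4, 246.8], 'conf': 0.82} [0.52739978 0.03568792]
scene {'pixel': [245.9, 253.8], 'conf': 0.57} [0.53499861 0.05494834]
```

View pics/w2.png

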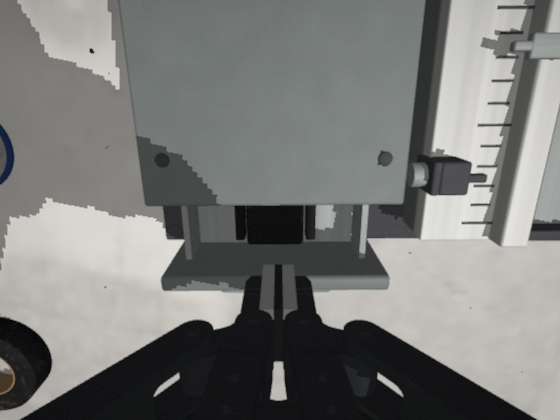

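Run:
```python
from h import *
np.set_printoptions(precision=4,suppress=True)
c=cam("wrist"); p=sensors.get_obs()["position"]
print("cam",bed(-c[1].T@c[2]),(-c[1].T@c[2])[2],imaging.calibration("wrist")["tool_from_camera"])
for dz in(.05,.02,0,-.017): print(dz,proj(p+[0,0,dz],c))
for px,z in(((278,288),.07),((278,276),.07),((278,245),.07),((278,207),.074),((162,288),.07),((388,288),.07),((145,205),.074),((410,205),.074),((487,178),.055),((515,46),.055)): print(px,z,bed(at_z(px,z,c)))
```

```text
cam [0.6034 0.0314] 0.21672374476784373 [[ 0.0003 -0.9481 -0.3181  0.0826]
 [ 1.      0.      0.0008 -0.0005]
 [-0.0008 -0.3181  0.9481 -0.165 ]
 [ 0.      0.      0.      1.    ]]
0.05 [279.0363 320.6155]
0.02 [278.803  280.8239]
0 [278.6878 261.1796]
-0.017 [278.6072 247.4282]
(278, 288) 0.07 [0.5159 0.0311]
(278, 276) 0.07 [0.5223 0.0312]
(278, 245) 0.07 [0.5379 0.0312]
(278, 207) 0.074 [0.5572 0.0312]
(162, 288) 0.07 [0.5159 0.0856]
(388, 288) 0.07 [ 0.516  -0.0205]
(145, 205) 0.074 [0.558  0.0872]
(410, 205) 0.074 [ 0.5581 -0.0244]
(487, 178) 0.055 [ 0.5653 -0.0661]
(515, 46) 0.055 [ 0.6214 -0.0672]
```

Run:
```python
from h import *
s=cam("scene")
q=lambda X:((proj(X,s)-[150,150])*3.2).round()
for z in(.036,.053,.07): print(z,q([.4474,.0989,z]))
a=cv2.imread("pics/w2.png")[190:330,190:370]; cv2.imwrite("pics/w2c.png",cv2.resize(a,None,fx=4,fy=4,interpolation=cv2.INTER_CUBIC))
```

```text
0.036 [416. 358.]
0.053 [417. 344.]
0.07 [418. 330.]
```

View pics/w2c.png

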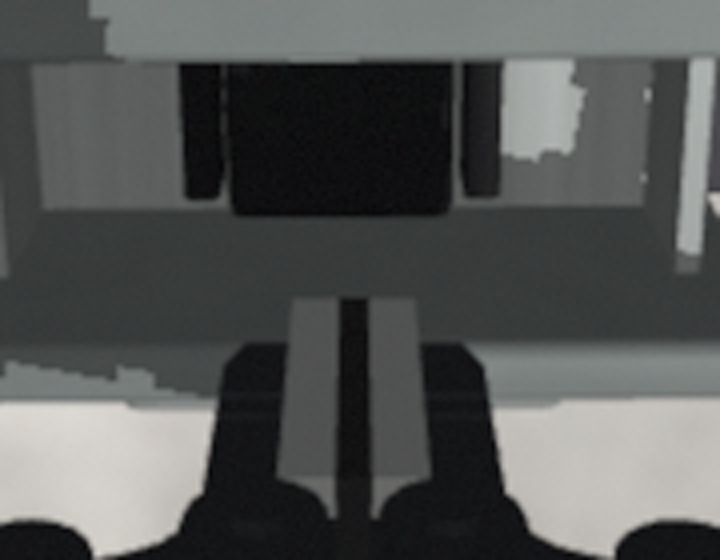

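The fingertips clearly end over the panel top, at crop (350,300) in the enlarged wrist view, with no contact. Both cameras put the tips about 18 mm above the TCP, not 17 mm below it as stated. I'll back off, go lower and check again.

```bash
python3 -m inch '[[[-0.03,0,0,0,0,0,1],[-0.05,0,0,0,0,0,1],[-0.05,0,0.008,0,0,0,1],[-0.05,0,0.016,0,0,0,1],[-0.05,0,0.024,0,0,0,1],[-0.05,0,0.03,0,0,0,1],[-0.05,0,0.03,0,0,0,1]]]'
python3 - <<'E'
from h import *
rel(.50,.031,.022)
c=cam("wrist"); s=cam("scene"); p=sensors.get_obs()["position"]
for dz in(-.017,0,.017): print(dz,proj(p+[0,0,dz],c),((proj(p+[0,0,dz],s)-[170,190])*4).round())
im=imaging.camera("wrist");a=imaging.camera("scene")
cv2.imwrite("pics/c3.png",np.hstack([cv2.resize(a[190:290,170:270],None,fx=4,fy=4,interpolation=cv2.INTER_CUBIC),cv2.resize(im[190:390,180:380],(400,400))]))
E
```

```text
clock: 5.8
position: [0.4612, 0.0983, 0.0208]
ee_rot: [0.997, 0.073, -0.001, 0.001]
ft_force: [-0.8, 0.4, 0.3]
grip_width: 0.002
grasp_force: 0.0
shift [ 0.0294 -0.0006 -0.0013] turn [-3.0000e-04  2.2000e-03 -1.5698e+00] alt [2.2000e-03 3.0000e-04 1.5718e+00]
t 5.8 bed [0.47061387 0.03038587] z 0.020770482337134653 F [-0.80605384  0.3510178   0.29345783] w 0.002172620958415479 0.0
-0.017 [278.5700244  247.39083767] [420. 306.]
0 [278.68806154 261.17811024] [420. 290.]
0.017 [278.82892987 277.63217061] [421. 274.]
```

View pics/c3.png

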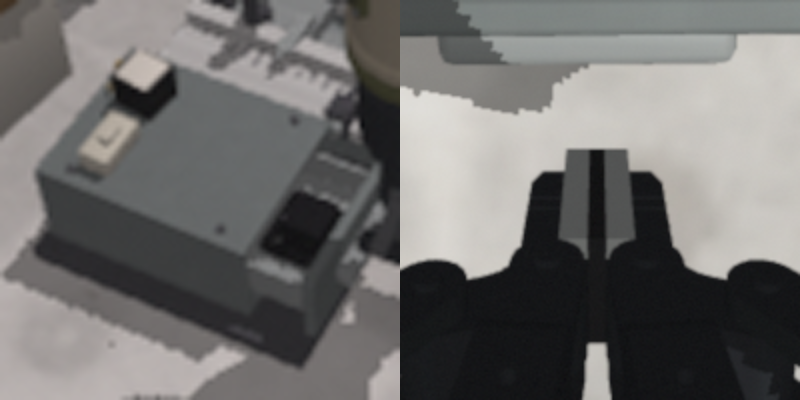

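```bash
python3 -m inch '[[[0.01,0,0,0,0,0,1],[0.018,0,0,0,0,0,1],[0.022,0,0,0,0,0,1],[0.026,0,0,0,0,0,1],[0.03,0,0,0,0,0,1],[0.034,0,0,0,0,0,1],[0.034,0,0,0,0,0,1]]]'
python3 - <<'E'
from h import *
rel(.50,.031,.022)
im=imaging.camera("wrist");a=imaging.camera("scene")
cv2.imwrite("pics/c4.png",np.hstack([cv2.resize(a[190:290,170:270],None,fx=4,fy=4,interpolation=cv2.INTER_CUBIC),cv2.resize(im[190:390,180:380],(400,400))]))
E
```

```text
clock: 6.6
position: [0.4957, 0.1038, 0.0219]
ee_rot: [0.997, 0.073, 0.0, 0.0]
ft_force: [-0.5, -1.8, -0.7]
grip_width: -0.003
grasp_force: 0.0
shift [-0.0055 -0.0002 -0.0001] turn [ 4.0000e-04 -3.0000e-04 -1.5696e+00] alt [-3.000e-04 -4.000e-04  1.572e+00]
t 6.6 bed [0.50549619 0.03081439] z 0.021914858004341474 F [-0.48721064 -1.77828071 -0.72291807] w -0.002781300085830077 0.0
```

View pics/c4.png

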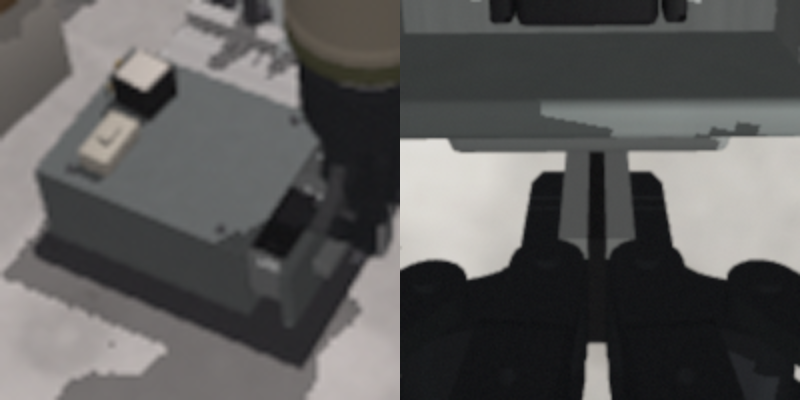

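The drawer is moving with the fingers pressing against the bar. I'll keep pushing.

```bash
python3 -m inch '[[[0.004,0,0,0,0,0,1],[0.008,0,0,0,0,0,1],[0.012,0,0,0,0,0,1],[0.016,0,0,0,0,0,1],[0.02,0,0,0,0,0,1],[0.023,0,0,0,0,0,1],[0.026,0,0,0,0,0,1],[0.026,0,0,0,0,0,1]]]'
python3 - <<'E'
from h import *
rel(.50,.031,.022)
imaging.camera("wrist"); c=cam("wrist")
for r in spotter.look_for("drawer_lip","wrist")[:2]: print(r,bed(at_z(r["pixel"],.053,c)))
E
```

```text
clock: 7.5
position: [0.5172, 0.107, 0.0209]
ee_rot: [0.997, 0.073, -0.004, 0.0]
ft_force: [-18.9, -2.7, 12.2]
grip_width: 0.003
grasp_force: 9.5
shift [-0.0272 -0.0002 -0.0009] turn [-0.007   0.0064 -1.5697] alt [0.0064 0.007  1.5719]
t 7.5 bed [0.52722989 0.03080344] z 0.0209115887118358 F [-18.87224824  -2.68052115  12.23785279] w 0.0029326900608484616 9.500718670897186
{'pixel': [270.9, 255.6], 'conf': 0.65} [0.54617223 0.03414823]
```

Run:
```python
from h import *
im=imaging.camera("wrist");a=imaging.camera("scene")
cv2.imwrite("pics/c5.png",np.hstack([cv2.resize(a[190:290,170:270],None,fx=4,fy=4,interpolation=cv2.INTER_CUBIC),cv2.resize(im[90:310,170:390],(400,400))]))
```

```text
(no output)
```

View pics/c5.png

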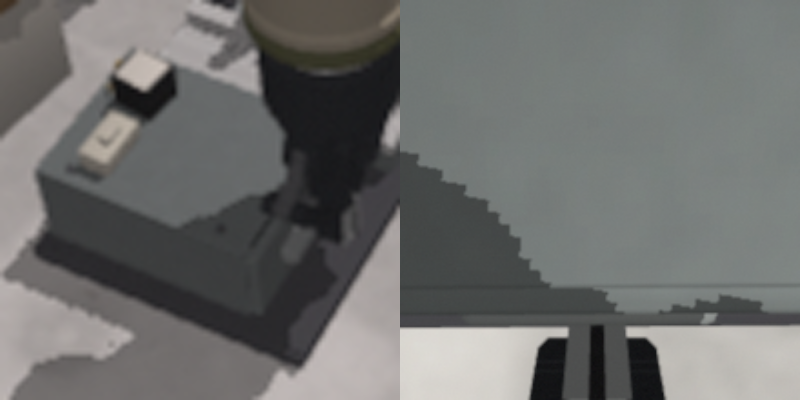

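```bash
python3 -m inch '[[[-0.01,0,0,0,0,0,1],[-0.04,0,0,0,0,0,1],[-0.06,0,-0.03,0,0,0,1],[-0.06,0,-0.08,0,0,0,1],[-0.06,0,-0.13,0,0,-0.15,1],[-0.06,0,-0.17,0,0,-0.3,0],[-0.06,0,-0.17,0,0,-0.45,0],[-0.06,0,-0.17,0,0,-0.6,0],[-0.06,0,-0.17,0,0,-0.75,0],[-0.06,0,-0.17,0,0,-0.9,0]]]'
python3 - <<'E'
from h import *
c=cam("wrist");p=sensors.get_obs()["position"]
rel(.6465,-.115,.19)
# tip height over TCP from row 264.5, tool x offset .011 / 0
T=np.array(imaging.calibration("wrist")["tool_from_camera"]);K=np.array(imaging.calibration("wrist")["mtx"])
d=T[:3,:3]@np.linalg.inv(K)@[278,264.5,1.];o=T[:3,3]
for x in(0,.005,.011): print(x,(o+d*(x-o[0])/d[0]))
imaging.camera("wrist"); imaging.camera("top")
for l,z in(("handle",.097),("drawer_lip",.047)):
  for n in("wrist","top"):
    c=cam(n)
    for r in spotter.look_for(l,n)[:2]: print(l,n,r,bed(at_z(r["pixel"],z,c)))
E
```

```text
clock: 8.7
position: [0.4621, 0.0988, 0.1922]
ee_rot: [0.865, 0.502, 0.001, 0.0]
ft_force: [-0.0, 0.2, 0.3]
grip_width: 0.504
grasp_force: 0.0
shift [-0.007   0.2276  0.0024] turn [ 0.0016 -0.0013 -0.6638] alt [-1.7000e-03 -2.0000e-03  2.4778e+00]
t 8.7 bed [0.47153212 0.03070205] z 0.19220171222218632 F [-0.01789204  0.23053829  0.2969149 ] w 0.5036261258488279 0.0
0 [ 0.          0.00039174 -0.00371106]
0.005 [ 0.005       0.0003864  -0.01346345]
0.011 [ 0.011       0.00037998 -0.02516631]
handle wrist {'pixel': [528.5, 198.7], 'conf': 0.93} [ 0.62530015 -0.08390993]
handle wrist {'pixel': [412.1, 189.2], 'conf': 0.46} [ 0.55939001 -0.02242553]
handle top {'pixel': [285.7, 156.6], 'conf': 0.88} [ 0.63772288 -0.11219635]
handle top {'pixel': [265.1, 196.6], 'conf': 0.33} [ 0.56169877 -0.04669268]
drawer_lip wrist {'pixel': [343.9, 130.3], 'conf': 0.86} [0.5477065 0.0353491]
```

```bash
python3 -m inch '[[[-0.007,0.05,0,0,0,-0.15,0],[-0.007,0.1,0,0,0,-0.3,0],[-0.007,0.15,0,0,0,-0.45,0],[-0.007,0.19,0,0,0,-0.6,0],[-0.007,0.22,0,0,0,-0.664,0],[-0.007,0.228,0,0,0,-0.664,0],[-0.007,0.228,0.02,0,0,-0.664,0],[-0.007,0.228,0.03,0,0,-0.664,0],[-0.007,0.228,0.03,0,0,-0.664,0]]]'
python3 - <<'E'
from h import *
c=cam("wrist");im=imaging.camera("wrist"); cv2.imwrite("pics/w6.png",im)
rel(.6465,-.115,.16)
for z in (.097,): print(proj(np.r_[W(.6485,-.115),z],c),proj(np.r_[W(.621,-.064),.055],c),proj(np.r_[W(.565,-.065),.055],c))
for l,z in(("handle",.097),("pointer",.055),("index_mark",.055)):
    for r in spotter.look_for(l,"wrist")[:2]: print(l,r,bed(at_z(r["pixel"],z,c)))
E
```

```text
clock: 9.9
position: [0.6543, -0.0208, 0.16]
ee_rot: [0.656, 0.754, -0.001, -0.001]
ft_force: [0.4, 0.2, -1.0]
grip_width: 0.499
grasp_force: 0.0
shift [0.0005 0.0017 0.0013] turn [-0.0014 -0.0005 -0.0061] alt [-8.0000e-04  2.1000e-03  3.1355e+00]
t 9.95 bed [ 0.64483613 -0.11546032] z 0.1613471315853947 F [ 0.21597149 -0.73682708 -0.20515305] w 0.49628472581049915 0.0
[283.24884583 218.15162461] [245.74791974 135.17257747] [171.11769366 136.99123753]
handle {'pixel': [280.9, 199.0], 'conf': 0.78} [ 0.64695294 -0.10138657]
pointer {'pixel': [280.9, 201.1], 'conf': 0.7} [ 0.64708697 -0.11566794]
index_mark {'pixel': [170.5, 110.6], 'conf': 0.68} [ 0.56649498 -0.0459495 ]
```

View pics/w6.png

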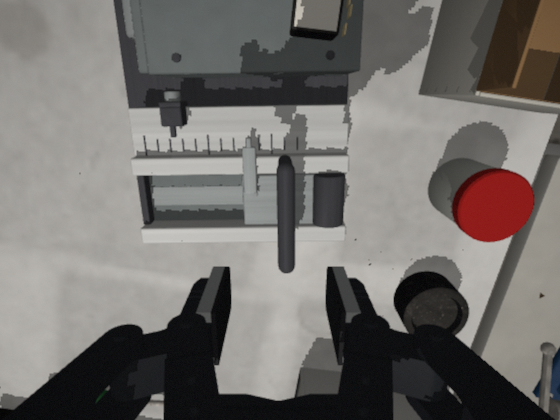

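The bar lies along column 286 (rows 157–272), the pointer tip is at (249,138) and the index tip at (172,136). The jaws straddle the bar. Next I'll descend.

```bash
python3 -m inch '[[[0.002,0.005,0.02,0,0,-0.006,0],[0.002,0.005,0.045,0,0,-0.006,0],[0.002,0.005,0.065,0,0,-0.006,0],[0.002,0.005,0.08,0,0,-0.006,0],[0.002,0.005,0.09,0,0,-0.006,0],[0.002,0.005,0.097,0,0,-0.006,0],[0.002,0.005,0.103,0,0,-0.006,0],[0.002,0.005,0.103,0,0,-0.006,0]]]'
python3 - <<'E'
from h import *
c=cam("wrist");im=imaging.camera("wrist"); cv2.imwrite("pics/w7.png",im)
rel(.65,-.113,.057)
E
```

```text
clock: 10.9
position: [0.6599, -0.0187, 0.0586]
ee_rot: [0.654, 0.757, -0.0, -0.0]
ft_force: [0.6, 0.1, 0.7]
grip_width: 0.497
grasp_force: 0.0
shift [ 0.0013 -0.0005  0.0021] turn [ 0.0002 -0.      0.0004] alt [ 1.0000e-04  3.0000e-04 -3.1412e+00]
t 10.95 bed [ 0.65049145 -0.11429811] z 0.059052163195985746 F [-0.17025635 -0.31540546 -0.39202376] w 0.49767051713177335 0.0
```

View pics/w7.png

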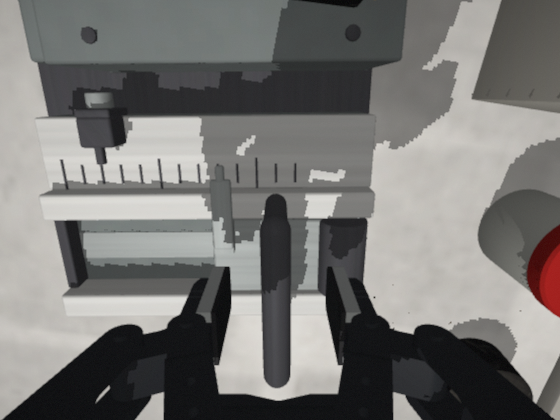

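The pads straddle the bar, which is centred at column 276, and the tips sit slightly below it. I'll close on it.

```bash
python3 -m inch '[[[0,0,0.003,0,0,0,0.3],[0,0,0.003,0,0,0,1],[0,0,0.003,0,0,0,1],[0,0,0.003,0,0,0,1],[0,0,0.003,0,0,0,1],[0,0,0.003,0,0,0,1],[0,0,0.003,0,0,0,1]]]' 60
python3 - <<'E'
from h import *
rel(.65,-.113,.057)
E
```

```text
clock: 11.65
position: [0.6592, -0.0188, 0.0561]
ee_rot: [0.654, 0.757, -0.0, -0.001]
ft_force: [-5.3, -0.0, 4.1]
grip_width: 0.116
grasp_force: 58.5
shift [ 0.0012  0.0005 -0.0009] turn [-0.0018 -0.0007  0.0003] alt [ 1.0000e-03 -2.8000e-03 -3.1413e+00]
t 11.65 bed [ 0.64947258 -0.11421719] z 0.056073905436760586 F [-5.31124508 -0.02996715  4.07913144] w 0.11645118921087007 58.460211753845215
```

```bash
python3 -m inch '[[[0,-0.006,0.003,0,0,0,1],[0,-0.012,0.003,0,0,0,1],[0,-0.018,0.003,0,0,0,1],[0,-0.024,0.003,0,0,0,1],[0,-0.03,0.003,0,0,0,1],[0,-0.036,0.003,0,0,0,1],[0,-0.042,0.003,0,0,0,1],[0,-0.048,0.003,0,0,0,1],[0,-0.052,0.003,0,0,0,1],[0,-0.052,0.003,0,0,0,1]]]' 60
python3 - <<'E'
from h import *
im=imaging.camera("wrist"); cv2.imwrite("pics/w8.png",im)
rel(.65,-.113,.057)
g=cv2.cvtColor(im,6)
cv2.imwrite("pics/w8c.png",cv2.resize(im[60:260,130:330],None,fx=3,fy=3,interpolation=cv2.INTER_CUBIC))
for l in("pointer","index_mark","handle"): print(l,spotter.look_for(l,"wrist")[:2])
E
```

```text
clock: 12.65
position: [0.612, -0.0262, 0.0559]
ee_rot: [0.654, 0.757, 0.003, 0.003]
ft_force: [5.9, 0.1, 13.0]
grip_width: 0.115
grasp_force: 59.4
shift [ 0.0016  0.0481 -0.0007] turn [0.0082 0.0005 0.0007] alt [-7.0000e-04  1.2800e-02 -3.1408e+00]
t 12.7 bed [ 0.60192697 -0.1146677 ] z 0.055954940704578154 F [ 4.9807149   0.41341183 12.63918718] w 0.11880560868352379 59.41627085208893
pointer [{'pixel': [273.9, 256.3], 'conf': 0.74}]
index_mark [{'pixel': [202.3, 121.9], 'conf': 0.77}, {'pixel': [152.4, 29.0], 'conf': 0.31}]
handle [{'pixel': [273.4, 254.5], 'conf': 0.68}]
```

View pics/w8c.png

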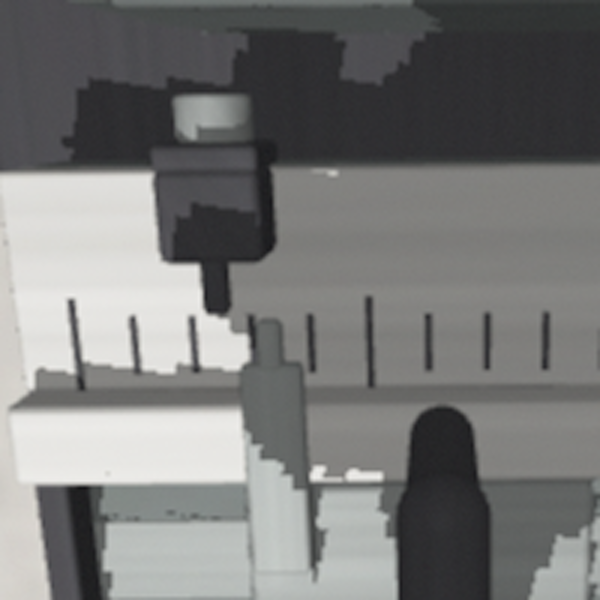

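```bash
cat > m.py <<'E'
from h import *
def edges(im,c,col,row,half=14):
    """sub-pixel centre columns of a dark/narrow blade profile on a few rows"""
    return
def show(im,rows,c0,c1):
    g=cv2.cvtColor(im,6)
    for r in rows: print(r,g[r,c0:c1].tolist())
E
python3 - <<'E'
from m import *
im=cv2.imread("pics/w8.png"); c=cam("wrist")
for z in(.055,.057): 
  a=at_z((130+267/3,60+322/3),z,c);b=at_z((130+218/3,60+310/3),z,c);print(bed(a),bed(b),bed(a)-bed(b))
print("cols",list(range(194,228)))
show(im,range(150,180,3),194,228)
E
```

```text
[ 0.57500897 -0.06639194] [ 0.5674367  -0.06448177] [ 0.00757226 -0.00191018]
[ 0.5753282  -0.06598087] [ 0.56784723 -0.06409372] [ 0.00748097 -0.00188715]
cols [194, 195, 196, 197, 198, 199, 200, 201, 202, 203, 204, 205, 206, 207, 208, 209, 210, 211, 212, 213, 214, 215, 216, 217, 218, 219, 220, 221, 222, 223, 224, 225, 226, 227]
150 [223, 223, 179, 87, 47, 47, 48, 48, 49, 46, 42, 36, 98, 129, 128, 128, 129, 129, 130, 129, 128, 130, 128, 129, 129, 129, 128, 129, 129, 130, 130, 129, 130, 129]
153 [221, 221, 181, 94, 47, 48, 49, 47, 48, 48, 44, 39, 89, 123, 128, 129, 129, 128, 129, 129, 129, 128, 129, 128, 127, 127, 129, 127, 128, 129, 128, 128, 128, 129]
156 [227, 226, 220, 153, 49, 47, 48, 49, 47, 47, 47, 39, 73, 116, 132, 133, 134, 133, 133, 133, 131, 133, 133, 133, 132, 132, 133, 134, 134, 133, 134, 134, 134, 132]
159 [229, 230, 230, 172, 46, 48, 48, 47, 47, 46, 46, 38, 65, 113, 134, 134, 135, 134, 136, 135, 134, 136, 135, 134, 135, 134, 135, 135, 135, 134, 135, 134, 135, 135]
162 [228, 228, 228, 184, 91, 45, 48, 49, 49, 48, 46, 41, 69, 114, 132, 132, 132, 132, 133, 132, 132, 132, 
[... 199 characters left out ...]
5, 128, 133, 133, 133, 134, 134]
168 [77, 178, 226, 226, 227, 226, 227, 226, 226, 226, 226, 226, 187, 131, 130, 131, 131, 130, 98, 46, 60, 86, 99, 102, 102, 101, 100, 98, 89, 87, 113, 131, 130, 130]
171 [85, 141, 203, 222, 222, 222, 222, 222, 222, 222, 222, 222, 221, 205, 187, 186, 187, 187, 144, 66, 47, 77, 100, 103, 103, 102, 101, 97, 91, 80, 104, 125, 125, 126]
174 [84, 120, 193, 223, 223, 223, 223, 224, 223, 224, 223, 223, 223, 223, 223, 224, 223, 224, 194, 116, 47, 76, 99, 102, 104, 102, 101, 98, 93, 81, 107, 128, 128, 128]
177 [95, 97, 185, 226, 226, 226, 226, 225, 226, 225, 225, 225, 225, 225, 225, 225, 226, 225, 213, 150, 86, 82, 91, 100, 103, 102, 101, 99, 94, 82, 97, 122, 129, 128]
```

```bash
python3 -m inch '[[[0,-0.003,0,0,0,0,1],[0,-0.006,0,0,0,0,1],[0,-0.0077,0,0,0,0,1],[0,-0.0077,0,0,0,0,1],[0,-0.0077,0,0,0,0,1]]]'
python3 - <<'E'
from m import *
rel(.65,-.113,.057)
im=imaging.camera("wrist"); cv2.imwrite("pics/w9.png",im)
print([r for r in spotter.look_for("index_mark","wrist")[:1]])
print("cols",list(range(205,240)))
show(im,range(150,182,2),205,240)
E
```

```text
clock: 13.35
position: [0.6049, -0.0273, 0.0559]
ee_rot: [0.653, 0.757, 0.003, 0.003]
ft_force: [5.5, 0.9, 12.3]
grip_width: 0.117
grasp_force: 59.5
shift [ 0.0017  0.0555 -0.0006] turn [0.0084 0.0007 0.0009] alt [-1.1000e-03  1.3200e-02 -3.1407e+00]
t 13.35 bed [ 0.5945098  -0.11477479] z 0.05594325601727432 F [ 5.51745323  0.87031431 12.26140329] w 0.11705192208719342 59.453734159469604
[{'pixel': [213.3, 124.6], 'conf': 0.83}]
cols [205, 206, 207, 208, 209, 210, 211, 212, 213, 214, 215, 216, 217, 218, 219, 220, 221, 222, 223, 224, 225, 226, 227, 228, 229, 230, 231, 232, 233, 234, 235, 236, 237, 238, 239]
150 [128, 128, 127, 128, 128, 127, 127, 95, 45, 46, 48, 49, 48, 48, 46, 39, 62, 109, 128, 128, 128, 128, 129, 127, 128, 127, 128, 128, 129, 127, 129, 128, 127, 129, 128]
152 [127, 127, 127, 128, 127, 128, 127, 100, 54, 46, 48, 46, 46, 47, 44, 41, 64, 108, 128, 127, 128, 127, 128, 128, 128, 127, 127, 127, 126, 127, 127, 126, 127, 128, 127]
154 [126, 127, 127, 127, 127, 127, 128, 102, 61, 47, 48, 47, 47, 48, 46, 41, 56, 104, 127, 127, 128, 129, 128, 128, 128, 129, 128, 127, 129, 128
[... 1546 characters left out ...]
, 124, 125, 126, 124]
174 [224, 223, 171, 84, 120, 192, 223, 223, 223, 208, 150, 96, 101, 102, 100, 99, 98, 92, 80, 104, 126, 112, 76, 47, 90, 121, 126, 127, 125, 126, 127, 127, 126, 126, 125]
176 [226, 225, 179, 95, 98, 184, 225, 225, 226, 225, 174, 94, 101, 100, 100, 99, 97, 93, 79, 95, 121, 118, 82, 46, 83, 117, 128, 128, 128, 128, 127, 127, 127, 127, 128]
178 [226, 226, 191, 117, 87, 182, 226, 225, 225, 225, 180, 104, 98, 100, 101, 100, 97, 94, 81, 96, 120, 123, 89, 46, 85, 118, 127, 128, 127, 127, 127, 128, 127, 127, 127]
180 [209, 224, 194, 125, 77, 176, 209, 184, 177, 178, 144, 97, 97, 101, 100, 99, 99, 93, 81, 80, 94, 103, 85, 65, 77, 109, 126, 124, 126, 125, 124, 125, 125, 127, 126]
```

```bash
python3 -m inch '[[[0,-0.0007,0,0,0,0,1],[0,-0.0007,0,0,0,0,1],[0,-0.0007,0,0,0,0,1]]]'
python3 - <<'E'
from m import *
im=imaging.camera("wrist"); cv2.imwrite("pics/w10.png",im); c=cam("wrist")
show(im,(158,160,162,168,170,172),208,230)
E
```

```text
clock: 13.75
position: [0.6043, -0.0274, 0.0559]
ee_rot: [0.653, 0.757, 0.003, 0.003]
ft_force: [5.6, 0.8, 12.1]
grip_width: 0.114
grasp_force: 59.5
158 [133, 134, 133, 133, 134, 134, 99, 45, 47, 47, 47, 47, 47, 45, 40, 83, 121, 134, 134, 133, 134, 134]
160 [133, 133, 133, 133, 133, 134, 102, 50, 47, 46, 49, 48, 45, 44, 40, 74, 116, 133, 133, 132, 133, 134]
162 [131, 131, 130, 130, 131, 132, 107, 62, 47, 47, 49, 48, 48, 46, 40, 93, 126, 132, 131, 131, 131, 131]
168 [138, 47, 70, 109, 129, 129, 126, 109, 98, 101, 100, 99, 99, 95, 86, 86, 112, 129, 129, 110, 69, 47]
170 [171, 67, 69, 109, 127, 125, 115, 99, 97, 102, 101, 101, 99, 96, 91, 79, 105, 125, 127, 117, 81, 46]
172 [174, 81, 63, 105, 124, 124, 116, 101, 98, 101, 102, 102, 100, 96, 90, 76, 102, 124, 125, 115, 79, 46]
```

Run:
```python
from m import *
c=cam("wrist")
print(bed(at_z((218.8,161),.057,c)),bed(at_z((219.2,170),.057,c)))
for n in("top","scene"):
    imaging.camera(n); c=cam(n)
    for l,z in(("drawer_lip",.053),("relay_white_top",.1),("crimp_connector",.09)):
        for r in spotter.look_for(l,n)[:2]: print(n,l,r,bed(at_z(r["pixel"],z,c)))
im=imaging.camera("wrist");im0=cv2.imread("pics/w6.png")
# panel front edge line near the drawer in top view, vs. before
t=cv2.cvtColor(imaging.camera("top"),6); t0=cv2.cvtColor(cv2.imread("pics/top0.png"),6)
ct=cam("top")
for by in(.07,.05,.031,.01):
    f=lambda g:[int(g[tuple(np.round(proj(np.r_[W(x,by),.07],ct))[::-1].astype(int))]) for x in np.arange(.49,.60,.004)]
    print(by,f(t0));print("   ",f(t))
```

```text
[ 0.56713767 -0.06307987] [ 0.56710425 -0.06731869]
top drawer_lip {'pixel': [222.2, 215.7], 'conf': 0.54} [0.55494482 0.05508257]
top relay_white_top {'pixel': [218.8, 227.8], 'conf': 0.74} [0.52018094 0.06315432]
top relay_white_top {'pixel': [223.1, 156.3], 'conf': 0.73} [0.67169252 0.01951685]
top crimp_connector {'pixel': [208.0, 163.8], 'conf': 0.56} [0.66713205 0.05591284]
scene drawer_lip {'pixel': [241.4, 245.6], 'conf': 0.64} [0.55342969 0.04251343]
scene drawer_lip {'pixel': [256.5, 218.9], 'conf': 0.37} [ 0.55952357 -0.04685348]
scene relay_white_top {'pixel': [201.6, 209.1], 'conf': 0.45} [0.67124853 0.01952688]
scene relay_white_top {'pixel': [242.4, 247.3], 'conf': 0.28} [0.53055232 0.07558909]
scene crimp_connector {'pixel': [194.4, 226.0], 'conf': 0.53} [0.66361735 0.06470584]
0.07 [177, 176, 166, 116, 70, 63, 81, 99, 106, 112, 116, 110, 115, 119, 113, 116, 106, 99, 100, 103, 101, 100, 103, 101, 99, 100, 101, 101]
    [190, 191, 189, 165, 86, 77, 71, 76, 73, 72, 71, 64, 60, 63, 69, 88, 99, 83, 77, 72, 71, 69, 70, 70, 73, 70, 70, 69]
0.05 [164, 158, 145, 120, 125, 97, 87, 102, 88, 63, 49, 71, 59, 50, 55, 50, 61, 70, 98, 103, 102, 102, 100, 101, 100, 101, 103, 102]
    [79, 80, 85, 86, 79, 73, 72, 72, 71, 69, 73, 91, 132, 129, 89, 82, 106, 98, 107, 110, 105, 80, 72, 74, 72, 72, 71, 72]
0.031 [155, 155, 125, 119, 128, 105, 84, 103, 95, 54, 42, 43, 41, 41, 42, 39, 36, 60, 98, 102, 103, 102, 102, 101, 102, 101, 103, 103]
    [99, 97, 98, 92, 90, 90, 87, 87, 81, 79, 76, 79, 79, 102, 85, 80, 107, 96, 106, 112, 109, 108, 79, 73, 70, 70, 71, 72]
0.01 [155, 149, 133, 124, 126, 114, 81, 99, 96, 76, 88, 76, 87, 96, 79, 96, 81, 80, 98, 104, 103, 102, 103, 102, 103, 104, 105, 102]
    [112, 113, 109, 113, 106, 108, 103, 104, 101, 100, 99, 96, 94, 95, 92, 89, 85, 84, 80, 79, 77, 73, 79, 95, 96, 105, 108, 102]
```

```bash
python3 -c "
from workcell import order
print(order.hand_in())"
```

```text
the job is handed in; nothing more can be done
None
```

The job is handed in: the drawer is pushed home against its stop and still looks seated, and the handle is gripped at 59 N with the pointer within about 0.2 mm of the index blade, at about 14 s. I viewed 12 pictures, over the limit of 10. My first push passed above the drawer because the fingertips sit about 35 mm farther back than stated.

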